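Set out the stacked keepsake boxes on their display stands

TASK

The wooden keepsake boxes have been left stacked on the shop counter. Take the stack apart and set each box on the dark display stand of its own shape and size: centred on the felt, flat, right way up, and the oblong and the square box in line with their stands. Set them down, do not drop them, and leave the blue vase standing where it is.

Things in the scene. Friction and masses are not known exactly. Their poses are not given: they have to be found in the camera images.
- oblong_box: the bottom box of the stack: oblong, brown wood with a paler lid inlay, 190 x 56 x 40 mm high, lid fixed shut, 0.25 to 0.5 kg. Origin: centre of its underside. Own x along the 190 mm side, y along the 56 mm side, z up. At the start it lies flat on the counter (underside at z = 0), long side roughly across the counter, and carries the square and the round box side by side, one near either end, each centred about 52 mm from its middle.
- square_box: square box of the same brown wood, 54 x 54 x 40 mm high, lid fixed shut, 0.1 to 0.25 kg. Origin: centre of its underside; x and y along its sides, z up. At the start it stands on one end of the oblong box, sides in line with it within about 4 degrees.
- round_box: the larger round box of the same brown wood, diameter 56, 40 mm high, lid fixed shut, 0.1 to 0.25 kg. Origin: centre of its underside, z up. At the start it stands on the other end of the oblong box.
- small_box: the small round box of the same brown wood, diameter 38, 30 mm high, lid fixed shut, 0.04 to 0.09 kg. Origin: centre of its underside, z up. At the start it stands on top of the square box or of the larger round box.
- oblong_stand: dark wooden oblong slab 214 x 80 x 20 mm high, fixed to the counter, with a flat grey felt inlay 190 x 56 mm on top. Origin: centre of its underside, on the counter; its flat top is 20 mm above it. Own x along the 214 mm side, y along the 80 mm side. Place of the oblong box, long sides parallel (either way round).
- square_stand: dark wooden square slab 80 x 80 x 20 mm high, fixed, with a flat grey felt inlay 54 x 54 mm. Origin: centre of its underside; flat top 20 mm above it; x and y along its sides. Place of the square box, sides parallel (any of the four ways round).
- round_stand: the larger dark wooden round slab, diameter 80, 20 mm high, fixed, with a flat grey felt inlay of diameter 56. Origin: centre of its underside; flat top 20 mm above it. Place of the larger round box.
- small_stand: the smaller dark wooden round slab, diameter 62, 20 mm high, fixed, with a flat grey felt inlay of diameter 38. Origin: centre of its underside; flat top 20 mm above it. Place of the small round box.
- vase: blue ceramic vase, loose, 90 mm high, 58 mm across at the belly and narrower at the neck, standing on the counter near the middle, between the stack and the oblong stand. Origin: centre of its underside, z up. A bystander, to be left standing where it is. The other goods on the counter stand farther out, up to 0.25 m high along the far edge and sides.
Not all that is in view belongs to the job. Leave any purple or red look-alike of the square_stand alone.

How it is judged (in metres and radians):
At the end, for the whole second after the job is handed in: Each box rests upright (within 0.1 rad) on top of its own stand (underside 20 +- 4 mm above the stand's underside), centre within 12 mm of the stand's centre, at rest; the oblong and the square box have their sides within 0.2 rad of their stands' sides (horizontal distance between oblong_box and oblong_stand below 0.012 m and z of oblong_box in the frame of oblong_stand between 0.016 and 0.024 m and angle between each of oblong_box, square_box, round_box, small_box's own z axis and vertical below 0.1 rad and linear speed of each of oblong_box, square_box, round_box, small_box below 0.02 m/s and angular speed of each of oblong_box, square_box, round_box, small_box below 0.2 rad/s and horizontal distance between square_box and square_stand below 0.012 m and z of square_box in the frame of square_stand between 0.016 and 0.024 m and horizontal distance between round_box and round_stand below 0.012 m and z of round_box in the frame of round_stand between 0.016 and 0.024 m and horizontal distance between small_box and small_stand below 0.012 m and z of small_box in the frame of small_stand between 0.016 and 0.024 m and angle between the x axis of oblong_box and the x axis of oblong_stand, either way round below 0.2 rad and (angle between the x axis of square_box and the x axis of square_stand, either way round below 0.2 rad or angle between the x axis of square_box and the y axis of square_stand, either way round below 0.2 rad)); the robot touches nothing.
It fails at once if a box is dropped: it falls freely at more than 0.8 m/s (about 30 mm) ((contact force between oblong_box and anything else below 0.05 N and linear speed of oblong_box above 0.8 m/s) or (contact force between square_box and anything else below 0.05 N and linear speed of square_box above 0.8 m/s) or (contact force between round_box and anything else below 0.05 N and linear speed of round_box above 0.8 m/s) or (contact force between small_box and anything else below 0.05 N and linear speed of small_box above 0.8 m/s)).
It fails at once if the vase is tipped by more than 0.4 rad or shifted by more than 40 mm (angle between vase's own z axis and vertical above 0.4 rad or distance of vase from where it was at the start of the episode above 0.04 m).
It also fails if it takes over 128 s, if anything falls off the work surface, if the arm or the gripper's body presses on something with over 40 N, if the wrist force passes 120 N, or if a joint passes its speed limit or range.

ROBOT

A 6-joint arm with a two-finger parallel gripper is mounted at the origin on the work surface. World frame = base frame: x ahead of the robot, y to its left, z up, the work surface at z = 0. Lengths are in m, angles in degrees, forces in N, time in s.
With the tool pointing down it reaches from about 0.4 to 0.925 m from the base axis. Payload 3.4 kg.
Tool frame: the origin (TCP) lies at the very end of the fingers, on their centre line; the grasp point (between the pads) lies 19 mm behind it; z points along the fingers, y is the line along which they close (so a half turn about z gives the same grasp; the last joint's range is limited). The gripper opens to 85 mm and grips with 20 to 120 N. Pads are 22 mm wide; open, the fingers measure 114 mm over their backs; the gripper's body (76 mm by 85 mm) begins 54 mm behind the grasp point. The pads swing forward as they close: fully open they stand 13 mm farther back than shut.
Start: joints at [72.336, 17.578, 86.31, -0, 76.112, -4.211], TCP at [0.134, 0.559, 0.231] pointing down, gripper open.
Joint ranges: [-179.03, 179.03], [-60, 130.46], [8.19, 133.38], [-81.62, 261.62], [5.75, 156.47], [-153.77, 153.77]. Speed limits (degrees/s): [147.25, 147.25, 180, 180, 180, 180].

INTERFACE

Orientations are given as a 3x3 rotation matrix whose columns are the frame's x, y, z axes.
In Python, from rig import r, grab_frame, get_calibration gives the robot as it stands.
- The arm moves only by the tool jog_arm, never from a script. Its argument "steps" is a list of rows, each an object with "xyz": the shift along the world's x, y, z in units of 30 mm (1.0 is 30 mm), a list of three; "angular": the turn, a rotation vector about the world's x, y, z in units of 6 degrees (1.0 is 6 degrees), a list of three. In form: [{"xyz": [x, y, z], "angular": [rx, ry, rz]}, ...]. A call has 1 to 8 rows; each row is the pose to reach, as a shift and turn from the pose commanded when the call began; what a row does not reach only later rows make up. A row lasts 1/12 s, in which the tool goes at most 41.7 mm and 7.16 degrees, less where a joint would pass 70% of its speed; a pose out of reach is approached as far as the arm can. A call with a gripper value outside its range is refused whole. "grip" is the closure, from -1 (fully open) to 1 (shut), set as the call begins (left out, the last holds). The fingers move at their own pace and stop on an object; "grip_force" is the grip in N (left out, the last holds). Time passes only in rows, so rows that repeat a pose let the fingers close. It gives the time, the measured TCP pose, the force, the opening and the grip force at its end, in the units of the state.
- r.state(): the state, without advancing time (a new reading comes with each control period).
- grab_frame(name): name is "scene" or "side" or "wrist"; returns the picture (420x560x3 uint8, red, green, blue); there is no depth.
- get_calibration(name): a dict with "camera_matrix" (3x3 intrinsics, pixels), "R" (3x3) and "t" (3): a world point X has camera coordinates R X + t; the wrist camera has in their place "hand_eye" (4x4, takes a point from camera to tool coordinates, whose origin is the TCP and whose axes are the flange's). Camera axes: x right, y down, z forward; pixel columns grow to the right and rows downward; lengths in m; the calibration is good to about 2 mm. A picture is of the moment at which its call begins: read the wrist's pose just before it. get_calibration takes no time and is no camera call.
- r.close_job(): hands the job in; it is judged then, once.
The state is a dict: "time": time; "joint_positions": joint angles; "dq": joint speeds; "tau": joint torques, N m; "tcp_pos": TCP position; "tool_rot": TCP orientation; "force": force on the tool from outside, world axes, zero at the start; "torque": the same for the moment, N m; "width": finger opening in m; "grip_force": force on a finger pad.
Only numpy, scipy, OpenCV 4.12 (cv2) and the standard library are available. Lean on these libraries where they do the work, as an engineer would, in place of code of your own. Each camera call takes 0.05 s, during which the arm holds its last target. There are 200 camera calls.

## Working session

There is one attempt and no reset: what is moved stays moved. The work goes in short steps, Python scripts to look and compute and a tool call to move; the robot and the scene stay as the last step left them, time stands still between calls to the robot, and variables do not carry over. Pictures are saved under pics/ and viewed, at most 14 in all, crops included, and the job is handed in when it is done.

Besides the shell and the picture viewer there is one more tool, called after ">>>" in YAML: its name, and indented under it one key for each argument. jog_arm: Moves the arm, as the interface text tells. Its arguments: {"type":"object","properties":{"steps":{"type":"array"},"grip":{"type":"number"},"grip_force":{"type":"number"}},"required":["steps"]}

```bash
mkdir -p pics; ls
python3 - <<'E'
from rig import r, grab_frame, get_calibration
import cv2,numpy as np
np.set_printoptions(precision=4,suppress=True)
for n in("scene","side","wrist"):
    cv2.imwrite(f"pics/{n}0.png",grab_frame(n)[:,:,::-1])
    print(n,get_calibration(n))
s=r.state();print(s)
E
```

```text
pics
scene {'camera_matrix': array([[476.7555,   0.    , 269.5779],
       [  0.    , 476.7555, 210.8058],
       [  0.    ,   0.    ,   1.    ]]), 'R': array([[-0.0741,  0.9972, -0.0114],
       [ 0.7258,  0.0461, -0.6864],
       [-0.6839, -0.0591, -0.7271]]), 't': array([ 0.045 , -0.4186,  1.5956])}
side {'camera_matrix': array([[477.4535,   0.    , 268.5894],
       [  0.    , 477.4535, 215.2881],
       [  0.    ,   0.    ,   1.    ]]), 'R': array([[-0.9742, -0.2245, -0.022 ],
       [-0.1455,  0.6998, -0.6994],
       [ 0.1724, -0.6782, -0.7144]]), 't': array([0.608 , 0.1278, 0.915 ])}
wrist {'camera_matrix': array([[326.4313,   0.    , 283.6255],
       [  0.    , 326.4313, 210.4971],
       [  0.    ,   0.    ,   1.    ]]), 'hand_eye': array([[ 0.0004, -0.965 , -0.2623,  0.0659],
       [ 1.    ,  0.0001,  0.0012,  0.0001],
       [-0.0012, -0.2623,  0.965 , -0.1421],
       [ 0.    ,  0.    ,  0.    ,  1.    ]])}
{'time': 0.15, 'joint_positions': array([72.3348, 17.613 , 86.367 , -0.0002, 76.1106, -4.2137]), 'dq': array([-0.0208, -0.1813, -0.1139,  0.0031, -0.0223, -0.1341]), 'tau': array([ -0.0007, -45.7981, -25.2217,  -0.0001,   0.0088,   0.    ]), 'tcp_pos': array([0.1336, 0.5587, 0.2306]), 'tool_rot': array([[-0.9726,  0.2326, -0.0005],
       [ 0.2326,  0.9726, -0.0015],
       [ 0.0001, -0.0016, -1.    ]]), 'force': array([-0.491 ,  0.3644,  0.6672]), 'torque': array([ 0.0226,  0.0115, -0.005 ]), 'grip_force': 0.0, 'width': 0.08559531248422185}
```

View pics/scene0.png

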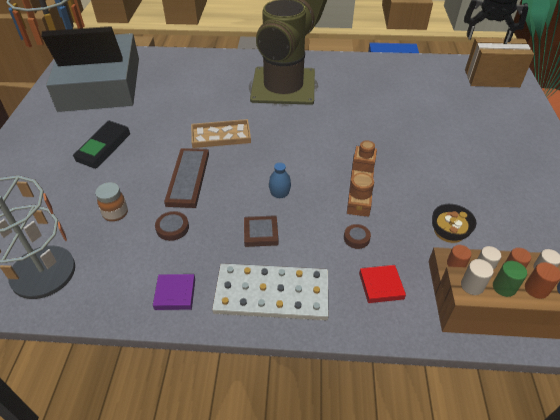

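View pics/side0.png

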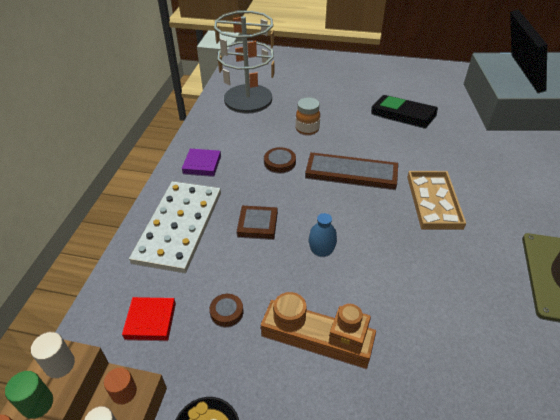

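The stack is at scene (361,178), with the small box on the square one nearer the robot and the round box farther out. The stands are at (187,177) oblong, (261,230) square, (172,225) round and (357,236) small. The purple and red decoys are clearly separate from them.

```bash
cat > h.py <<'E'
from rig import r, grab_frame, get_calibration
import cv2,numpy as np
np.set_printoptions(precision=4,suppress=True)
def cam(n,s=None):
    c=get_calibration(n);K=c["camera_matrix"]
    if n=="wrist":
        s=s or r.state();T=np.eye(4);T[:3,:3]=s["tool_rot"];T[:3,3]=s["tcp_pos"]
        M=T@c["hand_eye"];return K,M[:3,:3].T,-M[:3,:3].T@M[:3,3]
    return K,c["R"],c["t"]
def ray(C,uv,z):
    K,R,t=C;uv=np.atleast_2d(uv).astype(float)
    d=np.c_[uv,np.ones(len(uv))]@np.linalg.inv(K).T@R;o=-R.T@t
    return o+d*((z-o[2])/d[:,2])[:,None]
def proj(C,X):
    K,R,t=C;p=(np.atleast_2d(X)@R.T+t)@K.T;return p[:,:2]/p[:,2:]
E
python3 - <<'E'
from h import *
seeds=dict(scene=dict(ob=(187,177),sq=(261,230),ro=(172,225),sm=(357,236)),side=dict(ob=(352,169),sq=(258,219),ro=(280,158),sm=(226,309)))
for n in("scene","side"):
    im=cv2.imread(f"pics/{n}0.png");g=cv2.cvtColor(im,cv2.COLOR_BGR2HSV)
    for k,p in seeds[n].items(): print(n,k,g[p[1],p[0]],g[p[1]-13:p[1]+14:3,p[0]].tolist() if k=="sq" else "")
    m=((g[...,1]>70)&((g[...,0]<20)|(g[...,0]>170))).astype(np.uint8)*255
    C=cam(n)
    cs,hi=cv2.findContours(m,cv2.RETR_CCOMP,cv2.CHAIN_APPROX_NONE)
    for c,h in zip(cs,hi[0]):
        if h[3]<0 or cv2.contourArea(c)<80: continue
        P=ray(C,c[:,0],0.02)[:,:2]
        for k,p in seeds[n].items():
            if cv2.pointPolygonTest(c,p,False)>0: print(n,k,cv2.minAreaRect((P*1000).astype(np.float32)),np.array(cv2.moments((P*1e4).astype(np.int32).reshape(-1,1,2))['m10']) and (lambda M:(M['m10']/M['m00']/10,M['m01']/M['m00']/10))(cv2.moments((P*1e4).astype(np.int32).reshape(-1,1,2))))
E
```

```text
scene ob [111  23 110] 
scene sq [108  23 109] [[9, 108, 83], [128, 10, 100], [110, 21, 110], [110, 20, 113], [110, 21, 111], [114, 22, 114], [109, 18, 112], [8, 109, 91], [7, 101, 73]]
scene ro [110  20 113] 
scene sm [113  18 113] 
scene sm ((654.3994140625, 210.804443359375), (40.7234992980957, 43.66864776611328), 53.07991409301758) (654.3406271408221, 210.61337890754788)
scene sq ((652.443359375, -18.047714233398438), (63.18429946899414, 59.6214485168457), 6.031553268432617) (652.3532220021028, -18.43904309280605)
scene ro ((649.007080078125, -235.3374481201172), (61.662322998046875, 59.59905242919922), 3.6892457008361816) (649.2930646995926, -235.3247520773228)
scene ob ((472.0816345214844, -230.6483154296875), (201.01107788085938, 62.40863037109375), 0.45057404041290283) (472.15439479611416, -230.52383277986488)
side ob [101  24 119] 
side sq [104  24 117] [[6, 61, 100], [11, 99, 85], [109, 17, 118], [105, 22, 114], [106, 23, 121], [104, 27, 121], [101, 18, 115], [100, 21, 110], [12, 168, 85]]
side ro [110  20 115] 
side sm [103  27 114] 
side sm ((654.9364624023438, 210.837890625), (40.77576446533203, 40.845096588134766), 12.175835609436035) (655.2094669519405, 211.02652740393097)
side sq ((653.0572509765625, -17.721534729003906), (58.86265182495117, 62.05923843383789), 6.854956150054932) (653.0945329117875, -17.583497568368387)
side ob ((473.4177551269531, -230.03927612304688), (195.11741638183594, 65.69615173339844), 0.3199206292629242) (473.3328800739835, -229.84371955456203)
side ro ((651.6133422851562, -235.7454833984375), (58.841087341308594, 62.61252212524414), 11.342920303344727) (650.244980554191, -234.58215421705216)
```

View pics/wrist0.png

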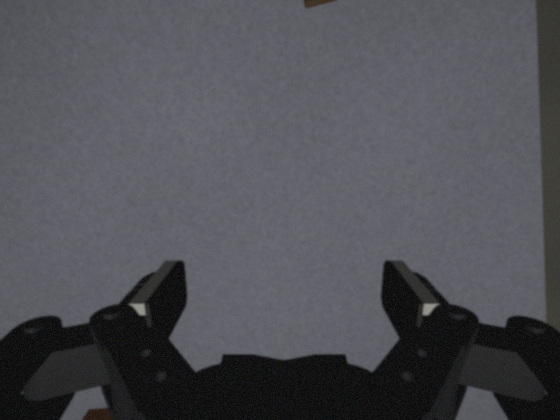

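Wrist view: only empty counter, with the open fingers at (160,300) and (410,300). The felt centres agree across both views within 1–2 mm and their sizes are right. Next, the stack.

Run:
```python
from h import *
a=cv2.imread("pics/scene0.png")[125:225,320:400];b=cv2.imread("pics/side0.png")[280:370,250:390]
a=cv2.resize(a,None,fx=5,fy=5,interpolation=2);b=cv2.resize(b,(0,0),fx=3.5,fy=3.5,interpolation=2)
# pics side by side on separate canvases
c=np.zeros((500,800,3),np.uint8);c[:,:400]=a;b=cv2.resize(b,(400,257));c[:257,400:]=b
cv2.imwrite("pics/crop1.png",c)
S,D=cam("scene"),cam("side")
print("small",ray(S,(367,146),.11),ray(D,(349,312),.11))
print("round",ray(S,(361,181),.08),ray(D,(290,300),.08))
V=cam("side");print("vase top",ray(S,(280,168),.09),ray(D,(324,219),.09))
```

```text
small [[0.4412 0.2348 0.11  ]] [[0.4373 0.2359 0.11  ]]
round [[0.539  0.2181 0.08  ]] [[0.5361 0.2131 0.08  ]]
vase top [[0.5151 0.02   0.09  ]] [[0.5068 0.023  0.09  ]]
```

View pics/crop1.png

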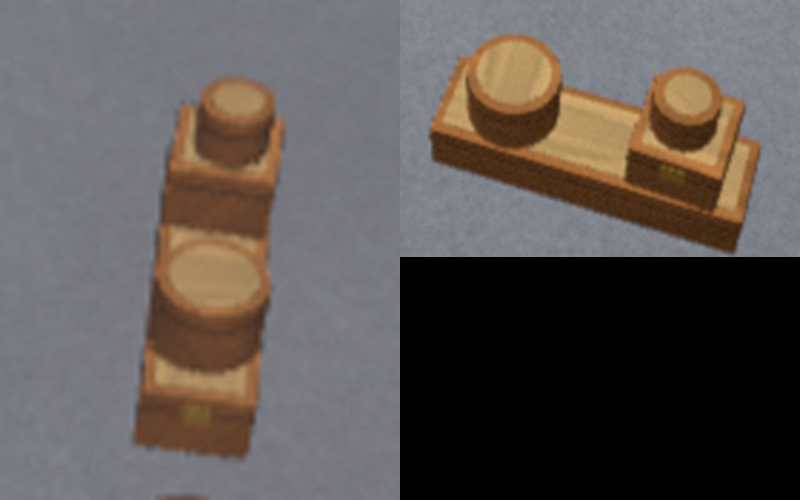

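The crop shows pale lid inlays inside darker rims. The small box is on the square one, and the axis is about −11° from world x. Moving the wrist camera over the stack.

>>> jog_arm:
  steps:
    - {"xyz": [11.9, -11.1, 0.6], "angular": [0, 0, 0]}
    - {"xyz": [11.9, -11.1, 0.6], "angular": [0, 0, 0]}
    - {"xyz": [11.9, -11.1, 0.6], "angular": [0, 0, 0]}
    - {"xyz": [11.9, -11.1, 0.6], "angular": [0, 0, 0]}
    - {"xyz": [11.9, -11.1, 0.6], "angular": [0, 0, 0]}
    - {"xyz": [11.9, -11.1, 0.6], "angular": [0, 0, 0]}
    - {"xyz": [11.9, -11.1, 0.6], "angular": [0, 0, 0]}
    - {"xyz": [11.9, -11.1, 0.6], "angular": [0, 0, 0]}

```text
time: 0.82
tcp_pos: [0.3783, 0.3303, 0.2436]
tool_rot: [[-0.973, 0.232, -0.0], [0.232, 0.973, -0.0], [0.0, -0.0, -1.0]]
force: [0.4, 0.4, 0.7]
width: 0.0856
grip_force: 0.0
```

>>> jog_arm:
  steps:
    - {"xyz": [3.7, -3.5, 0.0], "angular": [0, 0, 0]}
    - {"xyz": [3.7, -3.5, 0.0], "angular": [0, 0, 0]}
    - {"xyz": [3.7, -3.5, 0.0], "angular": [0, 0, 0]}
    - {"xyz": [3.7, -3.5, 0.0], "angular": [0, 0, 0]}
    - {"xyz": [3.7, -3.5, 0.0], "angular": [0, 0, 0]}
    - {"xyz": [3.7, -3.5, 0.0], "angular": [0, 0, 0]}
    - {"xyz": [3.7, -3.5, 0.0], "angular": [0, 0, 0]}

```text
time: 1.4
tcp_pos: [0.4877, 0.227, 0.2431]
tool_rot: [[-0.972, 0.233, -0.002], [0.233, 0.972, 0.0], [0.002, -0.0, -1.0]]
force: [0.5, 0.2, -1.2]
width: 0.0854
grip_force: 0.0
```

Run:
```python
from h import *
s=r.state();print(s["tcp_pos"])
im=grab_frame("wrist")[:,:,::-1];cv2.imwrite("pics/w1.png",im)
import pickle;pickle.dump(s,open("w1.pkl","wb"))
```

```text
[0.4877 0.227  0.2431]
```

View pics/w1.png

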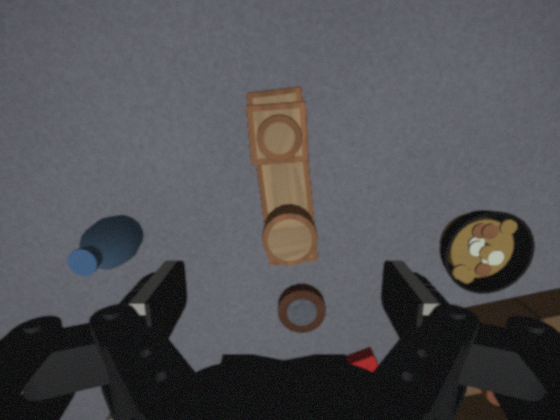

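Wrist view: small box at (279,137) on the square box (277,133), round box at (290,237), small stand at (302,310), vase at (110,240).

Run:
```python
from h import *
import pickle
s=pickle.load(open("w1.pkl","rb"));C=cam("wrist",s)
im=cv2.imread("pics/w1.png");g=cv2.cvtColor(im,cv2.COLOR_BGR2HSV)
for p in((279,137),(290,237),(290,180),(302,112),(303,134),(267,237)): print(p,g[p[1],p[0]])
roi=g[80:275,235:330];h,S,v=[roi[...,i].astype(int) for i in range(3)]
print(g[137,240:312:2].tolist())
```

```text
(279, 137) [ 16  92 138]
(290, 237) [ 17  91 137]
(290, 180) [ 17  87 144]
(302, 112) [ 12 128 139]
(303, 134) [ 13 128 133]
(267, 237) [ 13 111 129]
[[110, 22, 105], [120, 19, 109], [108, 23, 111], [113, 21, 110], [5, 33, 101], [12, 122, 128], [12, 124, 125], [14, 114, 132], [16, 101, 126], [12, 119, 118], [12, 123, 118], [13, 115, 120], [15, 97, 131], [17, 89, 137], [17, 86, 136], [17, 87, 137], [18, 87, 137], [18, 87, 138], [17, 91, 137], [17, 88, 136], [16, 89, 138], [17, 89, 137], [17, 87, 137], [18, 89, 140], [16, 90, 145], [18, 87, 143], [17, 89, 143], [15, 94, 133], [13, 118, 115], [13, 121, 114], [13, 122, 113], [12, 124, 125], [13, 125, 137], [12, 121, 120], [5, 15, 99], [107, 21, 108]]
```

```bash
cat > meas.py <<'E'
from h import *
def pale(im): 
    g=cv2.cvtColor(cv2.GaussianBlur(im,(3,3),0),cv2.COLOR_BGR2HSV)
    return cv2.inRange(g,(14,60,90),(24,103,255)),cv2.inRange(g,(4,50,60),(24,255,255))
def blob(m,uv,C,z):
    cs,_=cv2.findContours(m,cv2.RETR_EXTERNAL,cv2.CHAIN_APPROX_NONE)
    c=min(cs,key=lambda c:-cv2.pointPolygonTest(c,uv,True))
    P=(ray(C,c[:,0],z)[:,:2]*1000).astype(np.float32)
    return P,cv2.minAreaRect(P),cv2.fitEllipse(P)
E
python3 - <<'E'
from meas import *
import pickle
s=pickle.load(open("w1.pkl","rb"));C=cam("wrist",s)
im=cv2.imread("pics/w1.png");p,a=pale(im)
print("small",blob(p,(279,137),C,.11)[1:]);print("round",blob(p,(290,237),C,.08)[1:])
print("mid inlay",blob(p,(290,185),C,.04)[1])
P,rt,_=blob(a,(290,180),C,.04);print("all",rt)
v=cv2.resize(np.hstack([a[80:275,235:330],p[80:275,235:330]]),None,fx=3,fy=3);cv2.imwrite("pics/m.png",v)
E
```

```text
small (((434.87384033203125, 236.16000366210938), (24.79770278930664, 24.953582763671875), 76.52619934082031), ((434.9973449707031, 236.03233337402344), (25.07298469543457, 25.113229751586914), 47.054683685302734))
round (((534.8165283203125, 222.19265747070312), (42.826881408691406, 43.20810317993164), 76.51093292236328), ((534.8380737304688, 222.08108520507812), (42.71659851074219, 42.91141891479492), 93.56041717529297))
mid inlay ((489.52606201171875, 228.0305938720703), (44.05088806152344, 53.7438850402832), 82.65156555175781)
all ((485.0162658691406, 227.3551788330078), (62.1336555480957, 191.17120361328125), 82.48431396484375)
```

View pics/m.png

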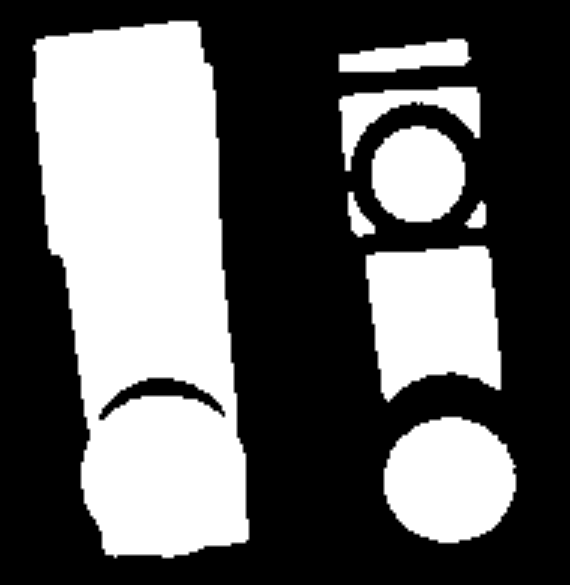

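>>> jog_arm:
  steps:
    - {"xyz": [-1.76, 0.3, 0], "angular": [0, 0, 1.0]}
    - {"xyz": [-1.76, 0.3, -1.5], "angular": [0, 0, 1.0]}
    - {"xyz": [-1.76, 0.3, -3.5], "angular": [0, 0, 1.0]}
    - {"xyz": [-1.76, 0.3, -3.5], "angular": [0, 0, 1.0]}
    - {"xyz": [-1.76, 0.3, -3.5], "angular": [0, 0, 1.0]}
    - {"xyz": [-1.76, 0.3, -3.5], "angular": [0, 0, 1.0]}

```text
time: 1.95
tcp_pos: [0.4337, 0.2366, 0.138]
tool_rot: [[-0.992, 0.128, -0.003], [0.128, 0.992, -0.001], [0.003, -0.001, -1.0]]
force: [0.5, -0.2, 0.7]
width: 0.0856
grip_force: 0.0
```

Run:
```python
from meas import *
import pickle
s=pickle.load(open("w1.pkl","rb"));C=cam("wrist",s)
im=cv2.imread("pics/w1.png");g=cv2.cvtColor(im,cv2.COLOR_BGR2HSV)
m=((g[...,1]>50)&((g[...,0]<20)|(g[...,0]>170))).astype(np.uint8)*255
cs,hi=cv2.findContours(m,cv2.RETR_CCOMP,cv2.CHAIN_APPROX_NONE)
for c in cs:
    if cv2.pointPolygonTest(c,(302,312),False)>0:
        P=(ray(C,c[:,0],.02)[:,:2]*1000).astype(np.float32);print("small stand",cv2.minAreaRect(P))
print(r.state()["tcp_pos"])
```

```text
small stand ((649.6922607421875, 211.87713623046875), (59.346580505371094, 65.39517211914062), 76.49333953857422)
small stand ((654.71533203125, 210.1743621826172), (40.65833282470703, 40.08325958251953), 76.49960327148438)
[0.4337 0.2366 0.138 ]
```

Wrist and fixed cameras agree to under 1 mm. Descending and gripping the small box.

>>> jog_arm:
  steps:
    - {"xyz": [0.04, -0.02, -1.0], "angular": [0, 0, 0]}
    - {"xyz": [0.04, -0.02, -1.7], "angular": [0, 0, 0]}
    - {"xyz": [0.04, -0.02, -1.7], "angular": [0, 0, 0]}
    - {"xyz": [0.04, -0.02, -1.7], "angular": [0, 0, 0]}

```text
time: 2.28
tcp_pos: [0.4374, 0.2361, 0.0887]
tool_rot: [[-0.992, 0.129, 0.001], [0.129, 0.992, 0.0], [-0.001, 0.0, -1.0]]
force: [0.5, 0.9, -0.4]
width: 0.0856
grip_force: 0.0
```

>>> jog_arm:
  steps:
    - {"xyz": [0, 0, 0], "angular": [0, 0, 0]}
    - {"xyz": [0, 0, 0], "angular": [0, 0, 0]}
    - {"xyz": [0, 0, 0], "angular": [0, 0, 0]}
    - {"xyz": [0, 0, 0], "angular": [0, 0, 0]}
    - {"xyz": [0, 0, 0], "angular": [0, 0, 0]}
    - {"xyz": [0, 0, 0], "angular": [0, 0, 0]}
    - {"xyz": [0, 0, 0], "angular": [0, 0, 0]}
    - {"xyz": [0, 0, 0], "angular": [0, 0, 0]}
  grip: 1
  grip_force: 25

```text
time: 2.95
tcp_pos: [0.4376, 0.2357, 0.0889]
tool_rot: [[-0.992, 0.13, 0.002], [0.13, 0.992, 0.001], [-0.002, 0.001, -1.0]]
force: [-0.8, -0.9, 6.3]
width: 0.0373
grip_force: 24.5
```

>>> jog_arm:
  steps:
    - {"xyz": [0, 0, 0.5], "angular": [0, 0, 0]}
    - {"xyz": [0, 0, 1.2], "angular": [0, 0, 0]}
    - {"xyz": [0.5, 0, 2.0], "angular": [0, 0, 0]}
    - {"xyz": [7.32, -0.82, 2.0], "angular": [0, 0, 0]}
    - {"xyz": [7.32, -0.82, 2.0], "angular": [0, 0, 0]}
    - {"xyz": [7.32, -0.82, 2.0], "angular": [0, 0, 0]}
    - {"xyz": [7.32, -0.82, 2.0], "angular": [0, 0, 0]}
    - {"xyz": [7.32, -0.82, 2.0], "angular": [0, 0, 0]}

```text
time: 3.62
tcp_pos: [0.6585, 0.2103, 0.148]
tool_rot: [[-0.992, 0.13, 0.001], [0.13, 0.992, 0.0], [-0.001, 0.0, -1.0]]
force: [0.4, 0.1, -0.1]
width: 0.0372
grip_force: 25.4
```

Run:
```python
from meas import *
s=r.state();print(s["tcp_pos"],s["width"],s["grip_force"])
cv2.imwrite("pics/side1.png",grab_frame("side")[:,:,::-1])
s=r.state();print(s["tcp_pos"])
```

```text
[0.6585 0.2103 0.148 ] 0.03718049307919449 25.448982417583466
[0.668  0.209  0.1476]
```

View pics/side1.png

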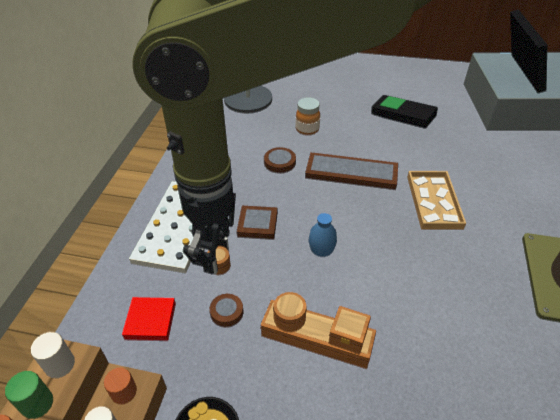

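The side view shows the small box held at (221,259), with the square and round boxes undisturbed. I'll settle before descending.

>>> jog_arm:
  steps:
    - {"xyz": [0, 0, 0], "angular": [0, 0, 0]}
    - {"xyz": [0, 0, 0], "angular": [0, 0, 0]}
    - {"xyz": [0, 0, 0], "angular": [0, 0, 0]}
    - {"xyz": [0, 0, 0], "angular": [0, 0, 0]}

```text
time: 4.0
tcp_pos: [0.6545, 0.211, 0.1476]
tool_rot: [[-0.992, 0.129, -0.002], [0.129, 0.992, -0.0], [0.002, -0.0, -1.0]]
force: [0.2, -0.5, -1.3]
width: 0.0372
grip_force: 25.5
```

>>> jog_arm:
  steps:
    - {"xyz": [0, 0, -1.0], "angular": [0, 0, 0]}
    - {"xyz": [0, 0, -2.0], "angular": [0, 0, 0]}
    - {"xyz": [0, 0, -3.0], "angular": [0, 0, 0]}
    - {"xyz": [0, 0, -3.4], "angular": [0, 0, 0]}
    - {"xyz": [0, 0, -3.7], "angular": [0, 0, 0]}
    - {"xyz": [0, 0, -3.7], "angular": [0, 0, 0]}
    - {"xyz": [0, 0, -3.7], "angular": [0, 0, 0]}
    - {"xyz": [0, 0, -3.7], "angular": [0, 0, 0]}

```text
time: 4.67
tcp_pos: [0.6577, 0.2113, 0.0386]
tool_rot: [[-0.992, 0.129, 0.003], [0.129, 0.992, 0.001], [-0.003, 0.001, -1.0]]
force: [0.9, -0.4, -0.0]
width: 0.0371
grip_force: 25.5
```

>>> jog_arm:
  steps:
    - {"xyz": [0, 0, -0.15], "angular": [0, 0, 0]}
    - {"xyz": [0, 0, -0.27], "angular": [0, 0, 0]}
    - {"xyz": [0, 0, -0.27], "angular": [0, 0, 0]}
    - {"xyz": [0, 0, -0.27], "angular": [0, 0, 0]}

```text
time: 5.0
tcp_pos: [0.657, 0.2109, 0.029]
tool_rot: [[-0.992, 0.13, 0.001], [0.13, 0.992, 0.0], [-0.001, 0.001, -1.0]]
force: [1.4, 0.4, 0.1]
width: 0.0369
grip_force: 25.5
```

>>> jog_arm:
  steps:
    - {"xyz": [0, 0, -0.05], "angular": [0, 0, 0]}
    - {"xyz": [0, 0, -0.05], "angular": [0, 0, 0]}
    - {"xyz": [0, 0, -0.05], "angular": [0, 0, 0]}

```text
time: 5.25
tcp_pos: [0.657, 0.2109, 0.0289]
tool_rot: [[-0.992, 0.13, 0.002], [0.13, 0.992, 0.0], [-0.002, 0.001, -1.0]]
force: [-2.0, -0.2, 9.2]
width: 0.0373
grip_force: 26.3
```

Contact at 9 N. Releasing.

>>> jog_arm:
  steps:
    - {"xyz": [0, 0, 0], "angular": [0, 0, 0]}
    - {"xyz": [0, 0, 0], "angular": [0, 0, 0]}
    - {"xyz": [0, 0, 0], "angular": [0, 0, 0]}
    - {"xyz": [0, 0, 0], "angular": [0, 0, 0]}
    - {"xyz": [0, 0, 0], "angular": [0, 0, 0]}
    - {"xyz": [0, 0, 0], "angular": [0, 0, 0]}
  grip: -1

```text
time: 5.75
tcp_pos: [0.6562, 0.2108, 0.0266]
tool_rot: [[-0.992, 0.13, -0.001], [0.13, 0.992, -0.0], [0.001, -0.0, -1.0]]
force: [0.1, 0.2, -0.5]
width: 0.0855
grip_force: 0.0
```

>>> jog_arm:
  steps:
    - {"xyz": [0, 0, 0.5], "angular": [0, 0, 0]}
    - {"xyz": [0, 0, 1.5], "angular": [0, 0, 0]}
    - {"xyz": [0, 0, 2.8], "angular": [0, 0, 0]}
    - {"xyz": [-1.3, 0, 4.1], "angular": [0, 0, 0]}
    - {"xyz": [-2.6, 0.3, 5.4], "angular": [0, 0, 0]}
    - {"xyz": [-3.6, 0.5, 6.2], "angular": [0, 0, 0]}
    - {"xyz": [-4.6, 0.5, 6.8], "angular": [0, 0, 0]}
    - {"xyz": [-5.6, 0.5, 7.0], "angular": [0, 0, 0]}

```text
time: 6.42
tcp_pos: [0.4945, 0.2265, 0.238]
tool_rot: [[-0.992, 0.13, 0.005], [0.13, 0.992, 0.002], [-0.005, 0.003, -1.0]]
force: [0.3, 0.9, 0.6]
width: 0.0857
grip_force: 0.0
```

>>> jog_arm:
  steps:
    - {"xyz": [0, 0, 0], "angular": [0, 0, 0]}
    - {"xyz": [0, 0, 0], "angular": [0, 0, 0]}
    - {"xyz": [0, 0, 0], "angular": [0, 0, 0]}
    - {"xyz": [0, 0, 0], "angular": [0, 0, 0]}
    - {"xyz": [0, 0, 0], "angular": [0, 0, 0]}
    - {"xyz": [0, 0, 0], "angular": [0, 0, 0]}
    - {"xyz": [0, 0, 0], "angular": [0, 0, 0]}
    - {"xyz": [0, 0, 0], "angular": [0, 0, 0]}

```text
time: 7.08
tcp_pos: [0.494, 0.2255, 0.2344]
tool_rot: [[-0.991, 0.13, -0.001], [0.13, 0.991, -0.0], [0.001, -0.001, -1.0]]
force: [0.4, 1.0, 1.1]
width: 0.0854
grip_force: 0.0
```

Run:
```python
from meas import *
import pickle
s=r.state();C=cam("wrist",s)
im=np.ascontiguousarray(grab_frame("wrist")[:,:,::-1]);cv2.imwrite("pics/w2.png",im);pickle.dump(s,open("w2.pkl","wb"))
print(s["tcp_pos"],s["width"]);p,a=pale(im)
for n,X in(("sq",(.435,.235,.08)),("ro",(.535,.222,.08)),("mid",(.489,.228,.04)),("sm",(.6548,.2108,.05))):
    uv=proj(C,X)[0];print(n,uv,blob(p,tuple(map(float,uv)),C,X[2])[1])
```

```text
[0.494  0.2255 0.2344] 0.08537001939183891
sq [285.1474 129.1818] ((432.10943603515625, 234.9876251220703), (41.83955001831055, 41.794532775878906), 80.72550201416016)
ro [285.1118 237.1307] ((534.7110595703125, 221.94549560546875), (42.50935745239258, 41.77682876586914), 82.53048706054688)
mid [284.9492 182.1366] ((489.45758056640625, 228.38702392578125), (44.61819076538086, 54.381614685058594), 81.64234924316406)
sm [288.7258 327.1416] ((654.1898193359375, 211.79835510253906), (24.157333374023438, 24.981075286865234), 82.51671600341797)
```

Small box placed, within 1 mm. Square box at (432,235), −9.3°.

>>> jog_arm:
  steps:
    - {"xyz": [-1.0, 0.16, -0.5], "angular": [0, 0, -0.3]}
    - {"xyz": [-2.07, 0.32, -1.5], "angular": [0, 0, -0.3]}
    - {"xyz": [-2.07, 0.32, -2.7], "angular": [0, 0, -0.3]}
    - {"xyz": [-2.07, 0.32, -3.8], "angular": [0, 0, -0.3]}
    - {"xyz": [-2.07, 0.32, -4.5], "angular": [0, 0, -0.3]}
    - {"xyz": [-2.07, 0.32, -4.5], "angular": [0, 0, -0.3]}
    - {"xyz": [-2.07, 0.32, -4.5], "angular": [0, 0, -0.3]}
    - {"xyz": [-2.07, 0.32, -4.5], "angular": [0, 0, -0.3]}

```text
time: 7.8
tcp_pos: [0.4328, 0.2358, 0.1011]
tool_rot: [[-0.987, 0.161, 0.002], [0.161, 0.987, 0.001], [-0.002, 0.001, -1.0]]
force: [-0.4, -0.3, 1.0]
width: 0.0853
grip_force: 0.0
```

>>> jog_arm:
  steps:
    - {"xyz": [0, 0, -0.7], "angular": [0, 0, 0]}
    - {"xyz": [0, 0, -1.3], "angular": [0, 0, 0]}
    - {"xyz": [0, 0, -1.6], "angular": [0, 0, 0]}
    - {"xyz": [0, 0, -1.6], "angular": [0, 0, 0]}
    - {"xyz": [0, 0, -1.6], "angular": [0, 0, 0]}
    - {"xyz": [0, 0, -1.6], "angular": [0, 0, 0]}
    - {"xyz": [0, 0, -1.6], "angular": [0, 0, 0]}

```text
time: 8.38
tcp_pos: [0.4326, 0.2358, 0.0533]
tool_rot: [[-0.987, 0.161, 0.002], [0.161, 0.987, 0.001], [-0.002, 0.001, -1.0]]
force: [0.3, -0.7, -0.9]
width: 0.0848
grip_force: 0.0
```

>>> jog_arm:
  steps:
    - {"xyz": [0, 0, 0], "angular": [0, 0, 0]}
    - {"xyz": [0, 0, 0], "angular": [0, 0, 0]}
    - {"xyz": [0, 0, 0], "angular": [0, 0, 0]}
    - {"xyz": [0, 0, 0], "angular": [0, 0, 0]}
    - {"xyz": [0, 0, 0], "angular": [0, 0, 0]}
    - {"xyz": [0, 0, 0], "angular": [0, 0, 0]}
    - {"xyz": [0, 0, 0], "angular": [0, 0, 0]}
  grip: 1
  grip_force: 30

```text
time: 8.97
tcp_pos: [0.4318, 0.2354, 0.0527]
tool_rot: [[-0.987, 0.161, 0.001], [0.161, 0.987, 0.0], [-0.001, 0.0, -1.0]]
force: [-0.3, -0.6, 6.1]
width: 0.0533
grip_force: 32.8
```

>>> jog_arm:
  steps:
    - {"xyz": [0, 0, 0.3], "angular": [0, 0, 0]}
    - {"xyz": [0, 0, 0.8], "angular": [0, 0, 0]}
    - {"xyz": [0, 0, 1.7], "angular": [0, 0, 0]}
    - {"xyz": [0, 0, 2.7], "angular": [0, 0, 0]}
    - {"xyz": [0, 0, 3.4], "angular": [0, 0, 0]}
    - {"xyz": [0, 0, 3.7], "angular": [0, 0, 0]}
    - {"xyz": [0, 0, 3.7], "angular": [0, 0, 0]}
    - {"xyz": [0, 0, 3.7], "angular": [0, 0, 0]}

```text
time: 9.63
tcp_pos: [0.4311, 0.2351, 0.1629]
tool_rot: [[-0.987, 0.161, -0.0], [0.161, 0.987, 0.0], [0.0, -0.0, -1.0]]
force: [-0.2, 0.2, -1.6]
width: 0.0532
grip_force: 32.2
```

>>> jog_arm:
  steps:
    - {"xyz": [0.9, -1.0, 0], "angular": [0, 0, 0.3]}
    - {"xyz": [1.8, -2.0, 0], "angular": [0, 0, 0.7]}
    - {"xyz": [2.7, -3.1, 0], "angular": [0, 0, 1.1]}
    - {"xyz": [3.6, -4.1, 0], "angular": [0, 0, 1.5]}
    - {"xyz": [4.5, -5.1, 0], "angular": [0, 0, 1.9]}
    - {"xyz": [5.4, -6.2, 0], "angular": [0, 0, 2.2]}
    - {"xyz": [6.3, -7.2, 0], "angular": [0, 0, 2.62]}
    - {"xyz": [7.0, -8.0, 0], "angular": [0, 0, 2.62]}

```text
time: 10.3
tcp_pos: [0.6421, -0.0076, 0.1601]
tool_rot: [[-0.994, -0.113, -0.004], [-0.113, 0.994, -0.0], [0.004, -0.0, -1.0]]
force: [-0.1, 1.1, -1.6]
width: 0.0534
grip_force: 32.3
```

>>> jog_arm:
  steps:
    - {"xyz": [0.39, -0.43, 0], "angular": [0, 0, 0]}
    - {"xyz": [0.39, -0.43, 0], "angular": [0, 0, 0]}
    - {"xyz": [0.39, -0.43, 0], "angular": [0, 0, 0]}
    - {"xyz": [0.39, -0.43, -1.0], "angular": [0, 0, 0]}
    - {"xyz": [0.39, -0.43, -2.0], "angular": [0, 0, 0]}
    - {"xyz": [0.39, -0.43, -2.8], "angular": [0, 0, 0]}
    - {"xyz": [0.39, -0.43, -2.8], "angular": [0, 0, 0]}
    - {"xyz": [0.39, -0.43, -2.8], "angular": [0, 0, 0]}

```text
time: 10.97
tcp_pos: [0.65, -0.0162, 0.0768]
tool_rot: [[-0.993, -0.114, -0.007], [-0.114, 0.993, 0.001], [0.007, 0.002, -1.0]]
force: [0.1, 0.5, -1.1]
width: 0.0532
grip_force: 32.3
```

>>> jog_arm:
  steps:
    - {"xyz": [0, 0, 0], "angular": [0, 0, 0]}
    - {"xyz": [0, 0, 0], "angular": [0, 0, 0]}
    - {"xyz": [0, 0, 0], "angular": [0, 0, 0]}
    - {"xyz": [0, 0, 0], "angular": [0, 0, 0]}

```text
time: 11.3
tcp_pos: [0.6542, -0.0175, 0.0808]
tool_rot: [[-0.994, -0.113, 0.003], [-0.113, 0.994, -0.0], [-0.003, -0.001, -1.0]]
force: [-0.0, -0.4, -1.7]
width: 0.0534
grip_force: 32.4
```

Down from 0.080 to about 0.033.

>>> jog_arm:
  steps:
    - {"xyz": [0, 0, -0.5], "angular": [0, 0, 0]}
    - {"xyz": [0, 0, -0.9], "angular": [0, 0, 0]}
    - {"xyz": [0, 0, -1.2], "angular": [0, 0, 0]}
    - {"xyz": [0, 0, -1.4], "angular": [0, 0, 0]}
    - {"xyz": [0, 0, -1.4], "angular": [0, 0, 0]}
    - {"xyz": [0, 0, -1.4], "angular": [0, 0, 0]}

```text
time: 11.8
tcp_pos: [0.6528, -0.0176, 0.0365]
tool_rot: [[-0.994, -0.113, -0.001], [-0.113, 0.994, 0.0], [0.001, 0.0, -1.0]]
force: [-0.3, 0.4, -1.5]
width: 0.0532
grip_force: 32.4
```

>>> jog_arm:
  steps:
    - {"xyz": [0, 0, -0.1], "angular": [0, 0, 0]}
    - {"xyz": [0, 0, -0.15], "angular": [0, 0, 0]}
    - {"xyz": [0, 0, -0.15], "angular": [0, 0, 0]}
    - {"xyz": [0, 0, -0.15], "angular": [0, 0, 0]}

```text
time: 12.13
tcp_pos: [0.6534, -0.0176, 0.0329]
tool_rot: [[-0.994, -0.113, 0.001], [-0.113, 0.994, -0.0], [-0.001, -0.0, -1.0]]
force: [0.3, -0.5, -1.9]
width: 0.0532
grip_force: 32.4
```

>>> jog_arm:
  steps:
    - {"xyz": [0, 0, -0.05], "angular": [0, 0, 0]}
    - {"xyz": [0, 0, -0.05], "angular": [0, 0, 0]}
    - {"xyz": [0, 0, -0.05], "angular": [0, 0, 0]}

```text
time: 12.38
tcp_pos: [0.6534, -0.0176, 0.0327]
tool_rot: [[-0.994, -0.113, 0.001], [-0.113, 0.994, -0.0], [-0.001, -0.0, -1.0]]
force: [-1.7, -0.8, 8.0]
width: 0.0538
grip_force: 33.4
```

>>> jog_arm:
  steps:
    - {"xyz": [0, 0, 0], "angular": [0, 0, 0]}
    - {"xyz": [0, 0, 0], "angular": [0, 0, 0]}
    - {"xyz": [0, 0, 0], "angular": [0, 0, 0]}
    - {"xyz": [0, 0, 0], "angular": [0, 0, 0]}
    - {"xyz": [0, 0, 0], "angular": [0, 0, 0]}
    - {"xyz": [0, 0, 0], "angular": [0, 0, 0]}
  grip: -1

```text
time: 12.88
tcp_pos: [0.6531, -0.0176, 0.0309]
tool_rot: [[-0.994, -0.113, -0.0], [-0.113, 0.994, 0.0], [0.0, 0.0, -1.0]]
force: [-1.3, -0.8, -0.0]
width: 0.0856
grip_force: 0.0
```

>>> jog_arm:
  steps:
    - {"xyz": [0, 0, 0.5], "angular": [0, 0, 0]}
    - {"xyz": [0, 0, 1.5], "angular": [0, 0, 0]}
    - {"xyz": [0, 0, 2.7], "angular": [0, 0, 0]}
    - {"xyz": [0, 0.3, 4.0], "angular": [0, 0, 0]}
    - {"xyz": [-0.5, 1.5, 4.9], "angular": [0, 0, -0.6]}
    - {"xyz": [-1.2, 2.7, 5.3], "angular": [0, 0, -1.2]}
    - {"xyz": [-2.0, 3.7, 5.5], "angular": [0, 0, -1.8]}
    - {"xyz": [-2.9, 4.6, 5.7], "angular": [0, 0, -2.4]}

```text
time: 13.55
tcp_pos: [0.5676, 0.1211, 0.2033]
tool_rot: [[-0.99, 0.142, 0.003], [0.142, 0.99, 0.001], [-0.003, 0.002, -1.0]]
force: [0.3, 0.6, 0.5]
width: 0.0854
grip_force: 0.0
```

>>> jog_arm:
  steps:
    - {"xyz": [-0.9, 1.0, 0.1], "angular": [0, 0, 0]}
    - {"xyz": [-1.6, 2.0, 0.2], "angular": [0, 0, 0]}
    - {"xyz": [-2.0, 3.0, 0.3], "angular": [0, 0, 0]}
    - {"xyz": [-2.0, 3.4, 0.3], "angular": [0, 0, 0]}
    - {"xyz": [-2.0, 3.4, 0.3], "angular": [0, 0, 0]}
    - {"xyz": [-2.0, 3.4, 0.3], "angular": [0, 0, 0]}
    - {"xyz": [-2.0, 3.4, 0.3], "angular": [0, 0, 0]}
    - {"xyz": [-2.0, 3.4, 0.3], "angular": [0, 0, 0]}

```text
time: 14.22
tcp_pos: [0.5076, 0.2203, 0.2105]
tool_rot: [[-0.99, 0.139, -0.0], [0.139, 0.99, -0.001], [0.0, -0.001, -1.0]]
force: [-0.4, -0.6, 0.6]
width: 0.0857
grip_force: 0.0
```

```bash
cat > look.py <<'E'
from meas import *
import sys,pickle
def look(tag,items):
    s=r.state();C=cam("wrist",s)
    im=np.ascontiguousarray(grab_frame("wrist")[:,:,::-1]);cv2.imwrite(f"pics/{tag}.png",im);pickle.dump(s,open(tag+".pkl","wb"))
    print(s["tcp_pos"],s["width"],s["time"]);p,a=pale(im)
    for n,X in items:
        uv=proj(C,X)[0];print(n,uv,blob(p,tuple(map(float,uv)),C,X[2])[1])
E
python3 - <<'E'
from look import *
look("w3",(("ro",(.535,.222,.08)),("ob",(.48,.228,.04))))
S=cam("scene");im=np.ascontiguousarray(grab_frame("scene")[:,:,::-1]);cv2.imwrite("pics/scene3.png",im);p,a=pale(im)
for n,X in(("sq",(.6528,-.018,.06)),("sm",(.6548,.2108,.05))):
    print(n,blob(p,tuple(map(float,proj(S,X)[0])),S,X[2])[1])
E
```

```text
[0.5076 0.2203 0.2105] 0.08574236671713646 14.2167
ro [289.4239 230.9277] ((534.7191772460938, 221.89944458007812), (42.92649841308594, 43.422306060791016), 39.45829391479492)
ob [287.1697 162.4413] ((456.58514404296875, 231.73483276367188), (43.548194885253906, 122.00605773925781), 83.26719665527344)
sq ((803.6970825195312, -32.92800521850586), (9.4090576171875, 13.197551727294922), 15.444068908691406)Traceback (most recent call last):
  File "<stdin>", line 5, in <module>
  File "meas.py", line 9, in blob
    return P,cv2.minAreaRect(P),cv2.fitEllipse(P)
                                ~~~~~~~~~~~~~~^^^
cv2.error: OpenCV(4.12.0) /io/opencv/modules/imgproc/src/shapedescr.cpp:361: error: (-201:Incorrect size of input array) There should be at least 5 points to fit the ellipse in function 'fitEllipseNoDirect'
```

>>> jog_arm:
  steps:
    - {"xyz": [0.5, 0.03, -0.7], "angular": [0, 0, 0]}
    - {"xyz": [0.9, 0.05, -1.7], "angular": [0, 0, 0]}
    - {"xyz": [0.9, 0.05, -2.8], "angular": [0, 0, 0]}
    - {"xyz": [0.9, 0.05, -3.6], "angular": [0, 0, 0]}
    - {"xyz": [0.9, 0.05, -3.6], "angular": [0, 0, 0]}
    - {"xyz": [0.9, 0.05, -3.6], "angular": [0, 0, 0]}
    - {"xyz": [0.9, 0.05, -3.6], "angular": [0, 0, 0]}

```text
time: 14.9
tcp_pos: [0.5352, 0.2228, 0.1039]
tool_rot: [[-0.99, 0.139, 0.001], [0.139, 0.99, 0.0], [-0.001, 0.001, -1.0]]
force: [-0.9, 0.4, -0.8]
width: 0.0856
grip_force: 0.0
```

>>> jog_arm:
  steps:
    - {"xyz": [0, 0, -0.7], "angular": [0, 0, 0]}
    - {"xyz": [0, 0, -1.3], "angular": [0, 0, 0]}
    - {"xyz": [0, 0, -1.65], "angular": [0, 0, 0]}
    - {"xyz": [0, 0, -1.65], "angular": [0, 0, 0]}
    - {"xyz": [0, 0, -1.65], "angular": [0, 0, 0]}
    - {"xyz": [0, 0, -1.65], "angular": [0, 0, 0]}
    - {"xyz": [0, 0, -1.65], "angular": [0, 0, 0]}

```text
time: 15.48
tcp_pos: [0.5352, 0.2234, 0.0549]
tool_rot: [[-0.99, 0.138, 0.003], [0.138, 0.99, 0.001], [-0.003, 0.001, -1.0]]
force: [-0.2, -0.5, 0.7]
width: 0.0853
grip_force: 0.0
```

>>> jog_arm:
  steps:
    - {"xyz": [0, 0, 0], "angular": [0, 0, 0]}
    - {"xyz": [0, 0, 0], "angular": [0, 0, 0]}
    - {"xyz": [0, 0, 0], "angular": [0, 0, 0]}
    - {"xyz": [0, 0, 0], "angular": [0, 0, 0]}
    - {"xyz": [0, 0, 0], "angular": [0, 0, 0]}
    - {"xyz": [0, 0, 0], "angular": [0, 0, 0]}
    - {"xyz": [0, 0, 0], "angular": [0, 0, 0]}
  grip: 1
  grip_force: 30

```text
time: 16.07
tcp_pos: [0.5344, 0.223, 0.0542]
tool_rot: [[-0.99, 0.138, 0.001], [0.138, 0.99, 0.0], [-0.001, 0.0, -1.0]]
force: [-0.9, 0.1, 6.1]
width: 0.0551
grip_force: 31.4
```

>>> jog_arm:
  steps:
    - {"xyz": [0, 0, 0.3], "angular": [0, 0, 0]}
    - {"xyz": [0, 0, 0.8], "angular": [0, 0, 0]}
    - {"xyz": [0, 0, 1.7], "angular": [0, 0, 0]}
    - {"xyz": [0, 0, 2.7], "angular": [0, 0, 0]}
    - {"xyz": [0, 0, 3.6], "angular": [0, 0, 0]}
    - {"xyz": [0, 0, 4.2], "angular": [0, 0, 0]}
    - {"xyz": [0, 0, 4.2], "angular": [0, 0, 0]}
    - {"xyz": [0, 0, 4.2], "angular": [0, 0, 0]}

```text
time: 16.73
tcp_pos: [0.5345, 0.2233, 0.1805]
tool_rot: [[-0.99, 0.138, 0.002], [0.138, 0.99, 0.001], [-0.002, 0.001, -1.0]]
force: [-0.9, 0.2, -2.0]
width: 0.0545
grip_force: 32.4
```

>>> jog_arm:
  steps:
    - {"xyz": [0.3, -1.1, 0], "angular": [0, 0, 0]}
    - {"xyz": [0.6, -2.4, 0], "angular": [0, 0, 0]}
    - {"xyz": [0.9, -3.7, 0], "angular": [0, 0, 0]}
    - {"xyz": [1.25, -5.0, 0], "angular": [0, 0, 0]}
    - {"xyz": [1.6, -6.3, 0], "angular": [0, 0, 0]}
    - {"xyz": [1.9, -7.6, 0], "angular": [0, 0, 0]}
    - {"xyz": [2.2, -8.9, 0], "angular": [0, 0, 0]}
    - {"xyz": [2.55, -10.2, 0], "angular": [0, 0, 0]}

```text
time: 17.4
tcp_pos: [0.6087, -0.0845, 0.1768]
tool_rot: [[-0.99, 0.138, -0.005], [0.138, 0.99, 0.001], [0.005, 0.001, -1.0]]
force: [1.2, 0.1, -0.9]
width: 0.0551
grip_force: 32.5
```

>>> jog_arm:
  steps:
    - {"xyz": [0.3, -1.3, 0], "angular": [0, 0, 0]}
    - {"xyz": [0.6, -2.6, 0], "angular": [0, 0, 0]}
    - {"xyz": [0.9, -3.7, 0], "angular": [0, 0, 0]}
    - {"xyz": [1.15, -4.6, 0], "angular": [0, 0, 0]}
    - {"xyz": [1.29, -5.08, 0], "angular": [0, 0, 0]}
    - {"xyz": [1.29, -5.08, 0], "angular": [0, 0, 0]}
    - {"xyz": [1.29, -5.08, 0], "angular": [0, 0, 0]}
    - {"xyz": [1.29, -5.08, 0], "angular": [0, 0, 0]}

```text
time: 18.07
tcp_pos: [0.6481, -0.2336, 0.178]
tool_rot: [[-0.991, 0.137, -0.003], [0.137, 0.991, 0.002], [0.003, 0.002, -1.0]]
force: [-0.1, -0.2, -1.5]
width: 0.0551
grip_force: 32.5
```

>>> jog_arm:
  steps:
    - {"xyz": [0, 0, -0.7], "angular": [0, 0, 0]}
    - {"xyz": [0, 0, -1.5], "angular": [0, 0, 0]}
    - {"xyz": [0, 0, -2.3], "angular": [0, 0, 0]}
    - {"xyz": [0, 0, -3.0], "angular": [0, 0, 0]}
    - {"xyz": [0, 0, -3.0], "angular": [0, 0, 0]}
    - {"xyz": [0, 0, -3.0], "angular": [0, 0, 0]}
    - {"xyz": [0, 0, -3.0], "angular": [0, 0, 0]}
    - {"xyz": [0, 0, -3.0], "angular": [0, 0, 0]}

```text
time: 18.73
tcp_pos: [0.6506, -0.2351, 0.0915]
tool_rot: [[-0.991, 0.137, 0.003], [0.137, 0.991, -0.001], [-0.003, -0.001, -1.0]]
force: [0.1, -0.1, -0.5]
width: 0.0549
grip_force: 32.4
```

>>> jog_arm:
  steps:
    - {"xyz": [0, 0, -0.6], "angular": [0, 0, 0]}
    - {"xyz": [0, 0, -1.1], "angular": [0, 0, 0]}
    - {"xyz": [0, 0, -1.5], "angular": [0, 0, 0]}
    - {"xyz": [0, 0, -1.75], "angular": [0, 0, 0]}
    - {"xyz": [0, 0, -1.75], "angular": [0, 0, 0]}
    - {"xyz": [0, 0, -1.75], "angular": [0, 0, 0]}
    - {"xyz": [0, 0, -1.75], "angular": [0, 0, 0]}

```text
time: 19.32
tcp_pos: [0.65, -0.2357, 0.0378]
tool_rot: [[-0.99, 0.138, 0.002], [0.138, 0.99, -0.001], [-0.002, -0.0, -1.0]]
force: [-0.3, -1.1, -0.6]
width: 0.0553
grip_force: 32.5
```

>>> jog_arm:
  steps:
    - {"xyz": [0, 0, -0.08], "angular": [0, 0, 0]}
    - {"xyz": [0, 0, -0.13], "angular": [0, 0, 0]}
    - {"xyz": [0, 0, -0.13], "angular": [0, 0, 0]}
    - {"xyz": [0, 0, -0.13], "angular": [0, 0, 0]}

```text
time: 19.65
tcp_pos: [0.6501, -0.2357, 0.0342]
tool_rot: [[-0.99, 0.138, 0.002], [0.138, 0.99, -0.001], [-0.002, -0.001, -1.0]]
force: [-0.4, -0.1, 4.1]
width: 0.0552
grip_force: 32.8
```

>>> jog_arm:
  steps:
    - {"xyz": [0, 0, 0], "angular": [0, 0, 0]}
    - {"xyz": [0, 0, 0], "angular": [0, 0, 0]}
    - {"xyz": [0, 0, 0], "angular": [0, 0, 0]}
    - {"xyz": [0, 0, 0], "angular": [0, 0, 0]}
    - {"xyz": [0, 0, 0], "angular": [0, 0, 0]}
    - {"xyz": [0, 0, 0], "angular": [0, 0, 0]}
  grip: -1

```text
time: 20.15
tcp_pos: [0.6491, -0.2353, 0.0328]
tool_rot: [[-0.99, 0.138, -0.0], [0.138, 0.99, 0.0], [0.0, 0.0, -1.0]]
force: [-0.4, 0.2, -1.4]
width: 0.0855
grip_force: 0.0
```

>>> jog_arm:
  steps:
    - {"xyz": [0, 0, 0.5], "angular": [0, 0, 0]}
    - {"xyz": [0, 0, 1.5], "angular": [0, 0, 0]}
    - {"xyz": [0, 0, 2.7], "angular": [0, 0, 0]}
    - {"xyz": [0, 0.1, 4.0], "angular": [0, 0, 0]}
    - {"xyz": [0, 0.7, 5.2], "angular": [0, 0, 0]}
    - {"xyz": [-0.3, 1.7, 6.0], "angular": [0, 0, 0]}
    - {"xyz": [-0.7, 2.9, 6.4], "angular": [0, 0, 0]}
    - {"xyz": [-1.1, 4.2, 6.4], "angular": [0, 0, 0]}

```text
time: 20.82
tcp_pos: [0.6184, -0.1098, 0.2294]
tool_rot: [[-0.99, 0.14, 0.008], [0.14, 0.99, -0.002], [-0.009, -0.001, -1.0]]
force: [1.5, 1.5, -0.7]
width: 0.0855
grip_force: 0.0
```

>>> jog_arm:
  steps:
    - {"xyz": [-0.4, 1.2, 0], "angular": [0, 0, 0]}
    - {"xyz": [-0.8, 2.5, 0], "angular": [0, 0, 0]}
    - {"xyz": [-1.3, 3.8, 0], "angular": [0, 0, 0]}
    - {"xyz": [-1.8, 5.0, 0], "angular": [0, 0, 0]}
    - {"xyz": [-2.3, 6.3, 0], "angular": [0, 0, 0]}
    - {"xyz": [-2.8, 7.6, 0], "angular": [0, 0, 0]}
    - {"xyz": [-3.3, 8.8, 0], "angular": [0, 0, 0]}
    - {"xyz": [-3.8, 10.0, 0], "angular": [0, 0, 0]}

```text
time: 21.48
tcp_pos: [0.5011, 0.1923, 0.2252]
tool_rot: [[-0.99, 0.138, 0.0], [0.138, 0.99, 0.0], [-0.0, 0.0, -1.0]]
force: [0.5, -0.0, -0.7]
width: 0.0856
grip_force: 0.0
```

>>> jog_arm:
  steps:
    - {"xyz": [-0.3, 1.1, 0], "angular": [0, 0, 0]}
    - {"xyz": [-0.3, 1.1, 0], "angular": [0, 0, 0]}
    - {"xyz": [-0.3, 1.1, 0], "angular": [0, 0, 0]}
    - {"xyz": [-0.3, 1.1, 0], "angular": [0, 0, 0]}
    - {"xyz": [-0.3, 1.1, 0], "angular": [0, 0, 0]}
    - {"xyz": [-0.3, 1.1, 0], "angular": [0, 0, 0]}

```text
time: 21.98
tcp_pos: [0.4937, 0.2224, 0.2249]
tool_rot: [[-0.99, 0.14, -0.0], [0.14, 0.99, -0.0], [-0.0, -0.0, -1.0]]
force: [0.0, -0.3, -0.3]
width: 0.0853
grip_force: 0.0
```

Run:
```python
from look import *
look("w4",(("ob",(.485,.228,.04)),))
cv2.imwrite("pics/scene4.png",grab_frame("scene")[:,:,::-1])
```

```text
[0.4937 0.2224 0.2249] 0.08528789896949862 21.9833
ob [287.479  179.5408] ((484.2632751464844, 228.71714782714844), (44.40296173095703, 177.96437072753906), 83.1345443725586)
```

View pics/scene4.png

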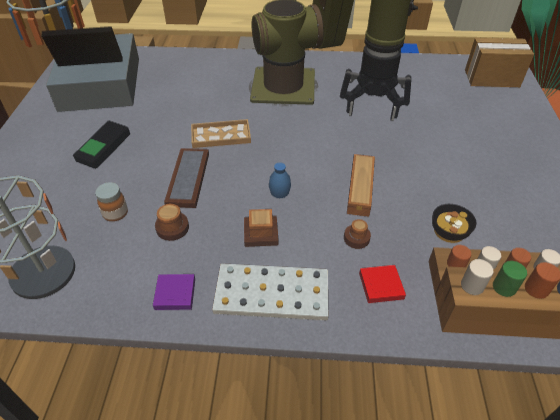

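Scene view: square (262,220), round (170,215) and small (358,230) boxes sit on their stands, and the vase is unmoved. The oblong box is at (484,229), −6.9°.

>>> jog_arm:
  steps:
    - {"xyz": [-0.31, 0.21, -0.7], "angular": [0, 0, 0.19]}
    - {"xyz": [-0.31, 0.21, -2.0], "angular": [0, 0, 0.19]}
    - {"xyz": [-0.31, 0.21, -3.2], "angular": [0, 0, 0.19]}
    - {"xyz": [-0.31, 0.21, -4.4], "angular": [0, 0, 0.19]}
    - {"xyz": [-0.31, 0.21, -5.4], "angular": [0, 0, 0.19]}
    - {"xyz": [-0.31, 0.21, -5.4], "angular": [0, 0, 0.19]}
    - {"xyz": [-0.31, 0.21, -5.4], "angular": [0, 0, 0.19]}
    - {"xyz": [-0.31, 0.21, -5.4], "angular": [0, 0, 0.19]}

```text
time: 22.75
tcp_pos: [0.4853, 0.23, 0.0642]
tool_rot: [[-0.993, 0.119, 0.002], [0.119, 0.993, 0.001], [-0.002, 0.001, -1.0]]
force: [0.2, 1.5, -0.3]
width: 0.0853
grip_force: 0.0
```

>>> jog_arm:
  steps:
    - {"xyz": [0, 0, -0.5], "angular": [0, 0, 0]}
    - {"xyz": [0, 0, -1.0], "angular": [0, 0, 0]}
    - {"xyz": [0, 0, -1.4], "angular": [0, 0, 0]}
    - {"xyz": [0, 0, -1.6], "angular": [0, 0, 0]}
    - {"xyz": [0, 0, -1.6], "angular": [0, 0, 0]}
    - {"xyz": [0, 0, -1.6], "angular": [0, 0, 0]}
    - {"xyz": [0, 0, -1.6], "angular": [0, 0, 0]}

```text
time: 23.33
tcp_pos: [0.4852, 0.2304, 0.0165]
tool_rot: [[-0.993, 0.118, 0.003], [0.118, 0.993, 0.001], [-0.003, 0.001, -1.0]]
force: [-0.0, -0.1, 0.4]
width: 0.0854
grip_force: 0.0
```

>>> jog_arm:
  steps:
    - {"xyz": [-0.02, -0.05, -0.1], "angular": [0, 0, 0]}
    - {"xyz": [-0.02, -0.05, -0.1], "angular": [0, 0, 0]}
    - {"xyz": [-0.02, -0.05, -0.1], "angular": [0, 0, 0]}
    - {"xyz": [-0.02, -0.05, -0.1], "angular": [0, 0, 0]}
    - {"xyz": [-0.02, -0.05, -0.1], "angular": [0, 0, 0]}
    - {"xyz": [-0.02, -0.05, -0.1], "angular": [0, 0, 0]}
    - {"xyz": [-0.02, -0.05, -0.1], "angular": [0, 0, 0]}
    - {"xyz": [-0.02, -0.05, -0.1], "angular": [0, 0, 0]}
  grip: 1
  grip_force: 50

```text
time: 24.0
tcp_pos: [0.4834, 0.2284, 0.0126]
tool_rot: [[-0.993, 0.118, 0.0], [0.118, 0.993, 0.0], [-0.0, 0.0, -1.0]]
force: [-1.0, -1.5, 5.2]
width: 0.0549
grip_force: 55.0
```

>>> jog_arm:
  steps:
    - {"xyz": [0, 0, 0.3], "angular": [0, 0, 0]}
    - {"xyz": [0, 0, 0.8], "angular": [0, 0, 0]}
    - {"xyz": [0, 0, 1.6], "angular": [0, 0, 0]}
    - {"xyz": [0, 0, 2.5], "angular": [0, 0, 0]}
    - {"xyz": [0, 0, 3.5], "angular": [0, 0, 0]}
    - {"xyz": [0, 0, 4.6], "angular": [0, 0, 0]}
    - {"xyz": [0, 0, 5.3], "angular": [0, 0, 0]}
    - {"xyz": [0, 0, 5.5], "angular": [0, 0, 0]}

```text
time: 24.67
tcp_pos: [0.4852, 0.2293, 0.181]
tool_rot: [[-0.993, 0.118, 0.006], [0.118, 0.993, 0.002], [-0.006, 0.003, -1.0]]
force: [0.0, 0.4, -3.4]
width: 0.0549
grip_force: 54.2
```

>>> jog_arm:
  steps:
    - {"xyz": [0, -0.8, 0], "angular": [0, 0, 0.1]}
    - {"xyz": [-0.06, -2.0, 0], "angular": [0, 0, 0.3]}
    - {"xyz": [-0.1, -3.2, 0], "angular": [0, 0, 0.5]}
    - {"xyz": [-0.13, -4.4, 0], "angular": [0, 0, 0.7]}
    - {"xyz": [-0.16, -5.6, 0], "angular": [0, 0, 0.9]}
    - {"xyz": [-0.2, -6.8, 0], "angular": [0, 0, 1.1]}
    - {"xyz": [-0.22, -8.0, 0], "angular": [0, 0, 1.2]}
    - {"xyz": [-0.25, -9.2, 0], "angular": [0, 0, 1.2]}

```text
time: 25.33
tcp_pos: [0.4741, -0.0489, 0.1756]
tool_rot: [[-1.0, -0.008, -0.003], [-0.008, 1.0, 0.001], [0.003, 0.001, -1.0]]
force: [0.7, -0.3, -4.1]
width: 0.0553
grip_force: 54.3
```

>>> jog_arm:
  steps:
    - {"xyz": [0, -1.2, 0], "angular": [0, 0, 0]}
    - {"xyz": [-0.05, -2.4, 0], "angular": [0, 0, 0]}
    - {"xyz": [-0.1, -3.6, 0], "angular": [0, 0, 0]}
    - {"xyz": [-0.15, -4.7, 0], "angular": [0, 0, 0]}
    - {"xyz": [-0.16, -5.5, 0], "angular": [0, 0, 0]}
    - {"xyz": [-0.16, -6.0, 0], "angular": [0, 0, 0]}
    - {"xyz": [-0.16, -6.1, 0], "angular": [0, 0, 0]}
    - {"xyz": [-0.16, -6.1, 0], "angular": [0, 0, 0]}

```text
time: 26.0
tcp_pos: [0.47, -0.231, 0.1756]
tool_rot: [[-1.0, -0.005, -0.002], [-0.005, 1.0, 0.002], [0.002, 0.002, -1.0]]
force: [1.0, 0.6, -4.3]
width: 0.055
grip_force: 54.4
```

>>> jog_arm:
  steps:
    - {"xyz": [0, 0, -0.7], "angular": [0, 0, 0]}
    - {"xyz": [0, 0, -1.5], "angular": [0, 0, 0]}
    - {"xyz": [0, 0, -2.3], "angular": [0, 0, 0]}
    - {"xyz": [0, 0, -3.0], "angular": [0, 0, 0]}
    - {"xyz": [0, 0, -3.0], "angular": [0, 0, 0]}
    - {"xyz": [0, 0, -3.0], "angular": [0, 0, 0]}
    - {"xyz": [0, 0, -3.0], "angular": [0, 0, 0]}
    - {"xyz": [0, 0, -3.0], "angular": [0, 0, 0]}

```text
time: 26.67
tcp_pos: [0.4722, -0.2307, 0.0884]
tool_rot: [[-1.0, -0.008, 0.002], [-0.008, 1.0, -0.001], [-0.002, -0.001, -1.0]]
force: [-0.1, -0.6, -3.4]
width: 0.055
grip_force: 55.0
```

>>> jog_arm:
  steps:
    - {"xyz": [0, 0, -0.5], "angular": [0, 0, 0]}
    - {"xyz": [0, 0, -1.0], "angular": [0, 0, 0]}
    - {"xyz": [0, 0, -1.4], "angular": [0, 0, 0]}
    - {"xyz": [0, 0, -1.65], "angular": [0, 0, 0]}
    - {"xyz": [0, 0, -1.65], "angular": [0, 0, 0]}
    - {"xyz": [0, 0, -1.65], "angular": [0, 0, 0]}
    - {"xyz": [0, 0, -1.65], "angular": [0, 0, 0]}

```text
time: 27.25
tcp_pos: [0.4719, -0.231, 0.0385]
tool_rot: [[-1.0, -0.007, 0.002], [-0.007, 1.0, -0.001], [-0.002, -0.001, -1.0]]
force: [0.1, -0.3, -3.6]
width: 0.0552
grip_force: 55.0
```

>>> jog_arm:
  steps:
    - {"xyz": [0, 0, -0.08], "angular": [0, 0, 0]}
    - {"xyz": [0, 0, -0.16], "angular": [0, 0, 0]}
    - {"xyz": [0, 0, -0.16], "angular": [0, 0, 0]}
    - {"xyz": [0, 0, -0.16], "angular": [0, 0, 0]}

```text
time: 27.58
tcp_pos: [0.4709, -0.2305, 0.0327]
tool_rot: [[-1.0, -0.007, -0.0], [-0.007, 1.0, 0.0], [0.0, 0.0, -1.0]]
force: [0.3, 0.0, -3.8]
width: 0.0547
grip_force: 55.0
```

>>> jog_arm:
  steps:
    - {"xyz": [0.01, 0, -0.04], "angular": [0, 0, 0]}
    - {"xyz": [0.01, 0, -0.06], "angular": [0, 0, 0]}
    - {"xyz": [0.01, 0, -0.06], "angular": [0, 0, 0]}

```text
time: 27.83
tcp_pos: [0.4711, -0.2306, 0.0325]
tool_rot: [[-1.0, -0.007, 0.0], [-0.007, 1.0, -0.0], [-0.0, -0.0, -1.0]]
force: [-3.3, 1.5, 10.6]
width: 0.0548
grip_force: 56.9
```

Contact. Releasing, rising straight up, then stepping toward the middle for a final look.

>>> jog_arm:
  steps:
    - {"xyz": [0, 0, 0], "angular": [0, 0, 0]}
    - {"xyz": [0, 0, 0], "angular": [0, 0, 0]}
    - {"xyz": [0, 0, 0], "angular": [0, 0, 0]}
    - {"xyz": [0, 0, 0], "angular": [0, 0, 0]}
    - {"xyz": [0, 0, 0], "angular": [0, 0, 0]}
    - {"xyz": [0, 0, 0], "angular": [0, 0, 0]}
  grip: -1

```text
time: 28.33
tcp_pos: [0.4714, -0.2306, 0.0308]
tool_rot: [[-1.0, -0.007, -0.0], [-0.007, 1.0, 0.0], [0.0, 0.0, -1.0]]
force: [-0.1, 0.5, -0.1]
width: 0.0857
grip_force: 0.0
```

>>> jog_arm:
  steps:
    - {"xyz": [0, 0, 0.5], "angular": [0, 0, 0]}
    - {"xyz": [0, 0, 1.5], "angular": [0, 0, 0]}
    - {"xyz": [0, 0, 2.7], "angular": [0, 0, 0]}
    - {"xyz": [0, 0, 4.0], "angular": [0, 0, 0]}
    - {"xyz": [0, 0, 5.3], "angular": [0, 0, 0]}
    - {"xyz": [0, 0.3, 6.5], "angular": [0, 0, 0]}
    - {"xyz": [0.3, 1.0, 7.5], "angular": [0, 0, 0]}
    - {"xyz": [1.0, 1.8, 8.4], "angular": [0, 0, 0]}

```text
time: 29.0
tcp_pos: [0.4996, -0.177, 0.2854]
tool_rot: [[-1.0, -0.004, 0.0], [-0.004, 1.0, -0.001], [-0.0, -0.001, -1.0]]
force: [1.1, -0.7, 0.1]
width: 0.0853
grip_force: 0.0
```

>>> jog_arm:
  steps:
    - {"xyz": [1, 0.8, 0.8], "angular": [0, 0, 0]}
    - {"xyz": [2, 1.0, 1.0], "angular": [0, 0, 0]}
    - {"xyz": [2, 1.0, 1.0], "angular": [0, 0, 0]}
    - {"xyz": [2, 1.0, 1.0], "angular": [0, 0, 0]}
    - {"xyz": [2, 1.0, 1.0], "angular": [0, 0, 0]}
    - {"xyz": [2, 1.0, 1.0], "angular": [0, 0, 0]}
    - {"xyz": [2, 1.0, 1.0], "angular": [0, 0, 0]}
    - {"xyz": [2, 1.0, 1.0], "angular": [0, 0, 0]}

```text
time: 29.67
tcp_pos: [0.5601, -0.147, 0.3123]
tool_rot: [[-1.0, -0.006, -0.001], [-0.006, 1.0, 0.0], [0.001, 0.0, -1.0]]
force: [0.5, -0.2, -0.1]
width: 0.0853
grip_force: 0.0
```

Run:
```python
from look import *
look("w5",(("ob",(.4727,-.2302,.06)),("sq",(.6528,-.018,.06)),("ro",(.65,-.235,.06))))
```

```text
[ 0.5601 -0.147   0.3123] 0.08526824106689193 29.6667
ob [211.1353 102.0613] ((472.113525390625, -230.17787170410156), (177.1026153564453, 44.26007080078125), 0.34632235765457153)
sq [382.3581 249.5299] ((653.87548828125, -17.197084426879883), (41.913063049316406, 41.749385833740234), 6.1218085289001465)
ro [214.5131 246.6183] ((650.2793579101562, -235.0499267578125), (42.57023239135742, 42.82624053955078), 87.95220184326172)
```

View pics/w5.png

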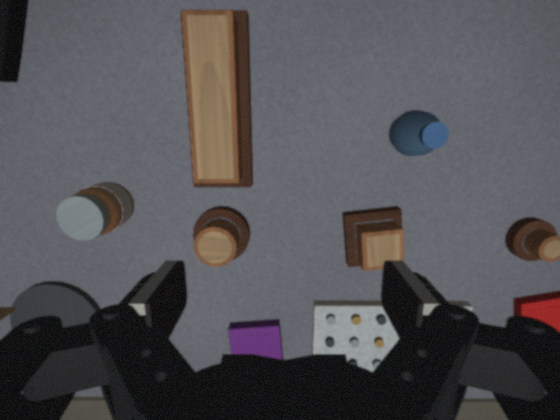

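All four boxes are upright on their own stands: oblong (211,100), round (215,245), square (382,249) and small at the right edge (550,245). The three I could measure are within about 2 mm, inlay sizes match the expected height, and the vase is standing. Handing in.

```bash
python3 -c "
from rig import r
print(r.close_job())"
```

```text
the job is handed in; nothing more can be done
None
```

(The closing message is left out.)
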